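# Line up the milk jugs by the rinser

### The arm

A 6-joint arm with a two-finger parallel gripper is mounted at the origin on the work surface. World frame = base frame: x ahead of the robot, y to its left, z up, the work surface at z = 0. Lengths are in m, angles in degrees, forces in N, time in s.
With the tool pointing down it reaches from about 0.3 to 0.75 m from the base axis. Payload 8.5 kg.
Tool frame: the origin (TCP) lies on the centre line of the jaws, within the pads' length; the fingertips stand 14 mm ahead of it and the grasp point (between the pads) lies 5 mm behind it; z points along the fingers, x is the direction in which the jaws open and shut, and the axes are right-handed (so a half turn about z gives the same grasp; the last joint's range is limited). The gripper opens to 85 mm and grips with 20 to 120 N. Pads are 22 mm wide; open, the fingers measure 114 mm over their backs; the gripper's body (76 mm by 85 mm) begins 54 mm behind the grasp point. The pads swing forward as they close: fully open they stand 13 mm farther back than shut.
Start: joints at [-78.913, 21.807, 74.336, -0, 83.858, -12.336], TCP at [0.219, -0.505, 0.215] pointing down, gripper open.
Joint ranges: [-178.18, 178.18], [-50.72, 133.34], [12.68, 142.11], [-81.47, 261.47], [9.98, 163.14], [-165.26, 165.26]. Speed limits (degrees/s): [136.94, 136.94, 180, 180, 180, 180].

### API

Orientations are given as a 3x3 rotation matrix whose columns are the frame's x, y, z axes.
In Python, from rig import * gives the robot as it stands.
- The arm moves only by the shell command python3 -m crank 'ROWS' [FORCE]. ROWS is JSON, one flat list of numbers, 7 for each row, row after row: the turn, a rotation vector about the world's x, y, z in rad, then the shift along the world's x, y, z in m, then the opening in per cent of the stroke, from 0 (shut) to 100 (fully open). A call has 1 to 20 rows; each row shifts and turns the commanded pose from where the row before left it; what a row does not reach is not made up. A row lasts 1/10 s, in which the tool goes at most 50 mm and 8.59 degrees, less where a joint would pass 70% of its speed; a pose out of reach is approached as far as the arm can. A call is refused whole if a number of a shift passes 0.05 or a number of a turn 0.15, either way. A call with a gripper value outside its range is refused whole. The fingers move at their own pace and stop on an object; FORCE is the grip in N (left out, the last holds). Time passes only in rows, so rows that do not move let the fingers close. It gives the time, the measured TCP pose, the force and the opening at its end, in the units of the state.
- observe(): the state, without advancing time (a new reading comes with each control period).
- get_image(name): name is "scene" or "side" or "wrist"; returns a dict with "frame" (420x560x3 uint8, red, green, blue), "fov_y" (degrees; the focal length in pixels is half the picture's height over the tangent of half this angle, whatever the lens; pixels are square), "cx", "cy" (the principal point, pixels), "world_to_cam" (4x4, takes a point from world to camera coordinates). Camera axes: x right, y up, looking along -z (the intrinsics and any distortion apply to the point x, -y, -z); pixel columns grow to the right and rows downward; lengths in m; the calibration is good to about 2 mm. A picture is of the moment at which its call begins. There is no depth.
- close_job(): hands the job in, once; it reports no verdict.
The state is a dict: "time_s": time; "q": joint angles; "qvel": joint speeds; "joint_efforts": joint torques, N m; "position": TCP position; "tool_rot": TCP orientation; "ft_force": force on the tool from outside, world axes, zero at the start; "wrist_torque": the same for the moment, N m; "grip_width": finger opening in m.
Only numpy, scipy, OpenCV 4.12 (cv2) and the standard library are available. Lean on these libraries where they do the work, as an engineer would, in place of code of your own. Each camera call takes 0.05 s, during which the arm holds its last target. There are 200 camera calls.

### The job

Line the four washed milk jugs up on the drip tray in order of size, one in the middle of each rubber mat: the smallest on the mat next to the jug rinser, then larger and larger to the biggest at the other end. Set each jug down gently without dropping it, keep it upright, do not shift the tub at that end, and leave all four standing flat.

Things in the scene. Friction and masses are not known exactly. Their poses are not given: they have to be found in the camera images.
- jug_a_mid (a point): the smallest of four steel milk jugs, 66 mm tall, about 120 g: open, conical, 58 mm across the foot; from 40 mm up to the rim a straight round neck 46 mm across (wall 2.5 mm), gripped across the jug's y. Handle on the -x side, 8 mm thick, to 58 mm from the axis; pouring lip at +x. Point: on the axis half-way up, 33 mm above the foot; z up. Starts on the table (z = 0), handle roughly towards the robot.
- jug_b_mid (a point): the second smallest of four steel milk jugs, 84 mm tall, about 170 g: open, conical, 68 mm across the foot; from 50 mm up to the rim a straight round neck 53 mm across (wall 2.5 mm), gripped across the jug's y. Handle on the -x side, 8 mm thick, to 65 mm from the axis; pouring lip at +x. Point: on the axis half-way up, 42 mm above the foot; z up. Starts on the table (z = 0), handle roughly towards the robot.
- jug_c_mid (a point): the second largest of four steel milk jugs, 103 mm tall, about 240 g: open, conical, 80 mm across the foot; from 62 mm up to the rim a straight round neck 60 mm across (wall 2.5 mm), gripped across the jug's y. Handle on the -x side, 8 mm thick, to 73 mm from the axis; pouring lip at +x. Point: on the axis half-way up, 51.5 mm above the foot; z up. Starts on the table (z = 0), handle roughly towards the robot.
- jug_d_mid (a point): the largest of four steel milk jugs, 124 mm tall, about 320 g: open, conical, 92 mm across the foot; from 74 mm up to the rim a straight round neck 66 mm across (wall 2.5 mm), gripped across the jug's y. Handle on the -x side, 8 mm thick, to 80 mm from the axis; pouring lip at +x. Point: on the axis half-way up, 62 mm above the foot; z up. Starts on the table (z = 0), handle roughly towards the robot.
- mat_1: round black rubber mat, 105 mm across, 4 mm thick, fixed on top of the drip tray; number 1 of a row of four about 118 mm apart, counted from the tray's +y (left) end. Origin at the centre of its underside (16 mm above the table); its top, where a jug stands, is 4 mm higher; z up.
- mat_2: round black rubber mat, 105 mm across, 4 mm thick, fixed on top of the drip tray; number 2 of a row of four about 118 mm apart, counted from the tray's +y (left) end. Origin at the centre of its underside (16 mm above the table); its top, where a jug stands, is 4 mm higher; z up.
- mat_3: round black rubber mat, 105 mm across, 4 mm thick, fixed on top of the drip tray; number 3 of a row of four about 118 mm apart, counted from the tray's +y (left) end. Origin at the centre of its underside (16 mm above the table); its top, where a jug stands, is 4 mm higher; z up.
- mat_4: round black rubber mat, 105 mm across, 4 mm thick, fixed on top of the drip tray; number 4 of a row of four about 118 mm apart, counted from the tray's +y (left) end. Origin at the centre of its underside (16 mm above the table); its top, where a jug stands, is 4 mm higher; z up.
- rinser: jug rinser, fixed on the drip tray about 110 mm beyond one end of the row of mats (either end): a round steel dish 112 mm across with a black star-shaped grid, 32 mm high in all. Origin: centre of its underside, 16 mm above the table; z up. The drip tray is a flat steel slab 150 by 700 mm, 16 mm high.
- tablet_tub: white plastic tub with a grey lid, 68 mm across, 75 mm tall, 0.6 kg, standing loose at the other end of the drip tray, about 110 mm beyond that end mat. Not to be moved. Origin: centre of its underside, 16 mm above the table; z up.
There are look-alikes about, which are no part of the job. Leave any orange or yellow look-alike of the part that bears jug_a_mid alone.

How it is judged (in metres and radians):
At the end, for the whole second after the job is handed in: Counted from the mat next to the rinser, the mats carry the smallest, second smallest, second largest and largest jug. Each jug's axis is within 15 mm of its mat's centre, its foot on the mat (height within 6 mm), upright within 0.1 rad and at rest (((horizontal distance between rinser and mat_1 below 0.2 m and horizontal distance between jug_a_mid and mat_1 below 0.015 m and z of jug_a_mid in the frame of mat_1 between 0.031 and 0.043 m and horizontal distance between jug_b_mid and mat_2 below 0.015 m and z of jug_b_mid in the frame of mat_2 between 0.04 and 0.052 m and horizontal distance between jug_c_mid and mat_3 below 0.015 m and z of jug_c_mid in the frame of mat_3 between 0.0495 and 0.0615 m and horizontal distance between jug_d_mid and mat_4 below 0.015 m and z of jug_d_mid in the frame of mat_4 between 0.06 and 0.072 m) or (horizontal distance between rinser and mat_4 below 0.2 m and horizontal distance between jug_a_mid and mat_4 below 0.015 m and z of jug_a_mid in the frame of mat_4 between 0.031 and 0.043 m and horizontal distance between jug_b_mid and mat_3 below 0.015 m and z of jug_b_mid in the frame of mat_3 between 0.04 and 0.052 m and horizontal distance between jug_c_mid and mat_2 below 0.015 m and z of jug_c_mid in the frame of mat_2 between 0.0495 and 0.0615 m and horizontal distance between jug_d_mid and mat_1 below 0.015 m and z of jug_d_mid in the frame of mat_1 between 0.06 and 0.072 m)) and angle between each of jug_a_mid, jug_b_mid, jug_c_mid, jug_d_mid's own z axis and vertical below 0.1 rad and linear speed of each of jug_a, jug_b, jug_c, jug_d below 0.02 m/s); the robot touches nothing.
It fails at once if a jug is dropped (let go with its foot more than 25 mm above the mats) ((height (world z) of jug_a_mid above 0.078 m and contact force between jug_a and the fingers below 0.05 N and contact force between jug_a and the arm below 0.05 N) or (height (world z) of jug_b_mid above 0.087 m and contact force between jug_b and the fingers below 0.05 N and contact force between jug_b and the arm below 0.05 N) or (height (world z) of jug_c_mid above 0.0965 m and contact force between jug_c and the fingers below 0.05 N and contact force between jug_c and the arm below 0.05 N) or (height (world z) of jug_d_mid above 0.107 m and contact force between jug_d and the fingers below 0.05 N and contact force between jug_d and the arm below 0.05 N)).
It fails at once if the tub is shifted (more than 20 mm) (distance of tablet_tub from where it was at the start of the episode above 0.02 m).
It fails at once if a jug is tipped over (more than 0.8 rad from upright) (angle between any of jug_a_mid, jug_b_mid, jug_c_mid, jug_d_mid's own z axis and vertical above 0.8 rad).
It also fails if it takes over 141 s, if anything falls off the work surface, if the arm or the gripper's body presses on something with over 40 N, if the wrist force passes 120 N, or if a joint passes its speed limit or range.

## Working session

There is one attempt and no reset: what is moved stays moved. The work goes in short steps, Python scripts to look and compute and a shell command to move; the robot and the scene stay as the last step left them, time stands still between calls to the robot, and variables do not carry over. Pictures are saved under pics/ and viewed, about 12 in all and at most 16, crops included, and the job is handed in when it is done.

```bash
mkdir -p pics; ls
python3 - <<'E'
from rig import *
import cv2
for n in ["scene","side"]:
    d=get_image(n); cv2.imwrite(f"pics/{n}0.png",d["frame"][:,:,::-1]); print(n,d["fov_y"],d["cx"],d["cy"],[k for k in d]); print(d["world_to_cam"])
s=observe(); print(s["time_s"],s["position"],s["tool_rot"],s["grip_width"])
E
```

```text
pics
scene 53.87279968720696 280.76384248709417 212.1819084510078 ['frame', 'fov_y', 'cx', 'cy', 'world_to_cam']
[[ 0.7660056   0.64270097 -0.01307211 -0.35542345]
 [-0.54315725  0.65797274  0.52158611  0.22719944]
 [ 0.34382499 -0.39243767  0.8530985  -1.08207349]
 [ 0.          0.          0.          1.        ]]
side 43.60785794497836 278.09861066685096 216.9943466134739 ['frame', 'fov_y', 'cx', 'cy', 'world_to_cam']
[[-0.98125386 -0.19235236  0.01189237  0.48456488]
 [ 0.12202425 -0.57235334  0.81087714 -0.10800419]
 [-0.1491675   0.79712748  0.58509558 -1.01597388]
 [ 0.          0.          0.          1.        ]]
0.1 [ 0.21857181 -0.50440329  0.214471  ] [[ 3.97480656e-01 -9.17610518e-01 -2.57044831e-04]
 [-9.17609644e-01 -3.97480641e-01  1.29661034e-03]
 [-1.29195363e-03 -2.79510712e-04 -9.99999126e-01]] 0.0856208886962152
```

View pics/scene0.png

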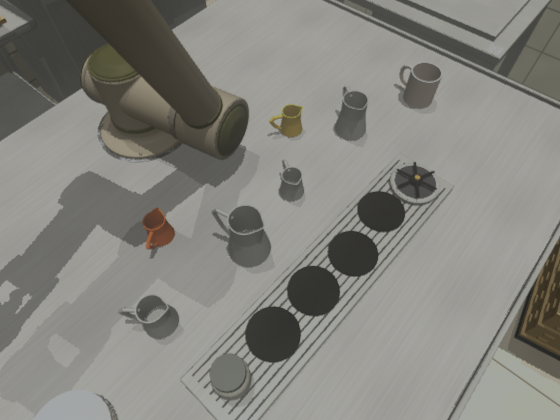

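View pics/side0.png

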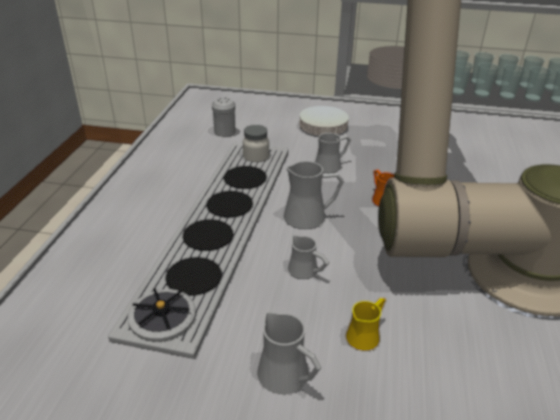

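Scene picture: the steel jugs are at (291,180), (151,310), (352,112) and (245,225). The mats run from (381,211) to (273,334), with the rinser at (415,182) at the +y end, so it is next to mat_1, and the tub at (229,375). The yellow jug (290,120), the orange jug (155,228) and the mug (421,85) are look-alikes. I'll confirm with one enlarged crop and measure the mats.

```bash
cat > h.py <<'E'
import numpy as np, cv2
from rig import *
def ray(d,u,v):
    f=210/np.tan(np.radians(d["fov_y"]/2)); W=np.array(d["world_to_cam"]); R=W[:3,:3]
    r=R.T@np.array([(u-d["cx"])/f,-(v-d["cy"])/f,-1]); return -R.T@W[:3,3], r/np.linalg.norm(r)
def onplane(d,u,v,z):
    o,r=ray(d,u,v); return o+r*(z-o[2])/r[2]
def proj(d,p):
    f=210/np.tan(np.radians(d["fov_y"]/2)); c=np.array(d["world_to_cam"])@np.append(p,1)
    return d["cx"]-f*c[0]/c[2], d["cy"]+f*c[1]/c[2]
def tri(a,b):
    (o1,r1),(o2,r2)=a,b
    t=np.linalg.lstsq(np.c_[r1,-r2],o2-o1,rcond=None)[0]; p,q=o1+t[0]*r1,o2+t[1]*r2
    return (p+q)/2,np.linalg.norm(p-q)
E
python3 - <<'E'
from h import *
S,D=get_image("scene"),get_image("side")
for d,n in((S,"scene"),(D,"side")):
    g=cv2.cvtColor(d["frame"],cv2.COLOR_RGB2GRAY)
    m=cv2.morphologyEx((g<50).astype(np.uint8),cv2.MORPH_OPEN,np.ones((3,3)))
    cs=cv2.findContours(m,cv2.RETR_EXTERNAL,cv2.CHAIN_APPROX_NONE)[0]
    for c in cs:
        if 300<cv2.contourArea(c)<4000:
            e=cv2.fitEllipse(c); fill=cv2.contourArea(c)/(np.pi/4*e[1][0]*e[1][1])
            if fill>.9: print(n,np.round(e[0],1),np.round(e[1]),onplane(d,*e[0],.02).round(4))
rows=[]
for d,cs in((S,[(285,185),(151,315),(352,115),(245,230)]),(D,[(303,255),(330,150),(285,340),(308,195)])):
    rows.append(np.hstack([cv2.resize(cv2.getRectSubPix(d["frame"],(80,120),c),None,fx=2.5,fy=2.5,interpolation=cv2.INTER_CUBIC) for c in cs]))
cv2.imwrite("pics/crop1.png",np.vstack(rows)[:,:,::-1])
E
```

```text
side [193.8 275.7] [35. 54.] [0.621  0.1613 0.02  ]
side [207.6 234.9] [28. 49.] [0.6327 0.0381 0.02  ]
side [229.3 203.9] [24. 44.] [ 0.6195 -0.079   0.02  ]
side [244.6 177.1] [20. 40.] [ 0.6137 -0.1956  0.02  ]
```

View pics/crop1.png

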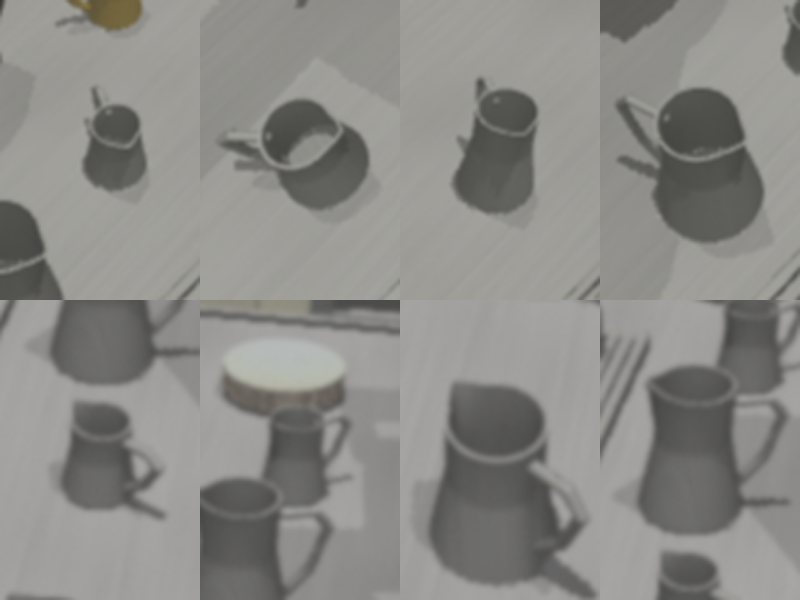

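Crop: all four are grey steel with pouring lips and handles, in columns 1 to 4. The sizes look like a, b, c or d, and c or d. I'll triangulate the rim centres, whose heights will settle which is which, and redo the mats.

Run:
```python
from h import *
S,D=get_image("scene"),get_image("side")
s=[(291.5,175.9),(150.7,308.3),(354.9,100.7),(244.7,219.3)]
t=[(304.7,243.9),(329.7,138.1),(284.3,330.5),(305.3,169.5)]
h=[(284.3,162.3),(121.9,311.5),(345.3,89.1),(214.3,211.3)]
for a,b,c in zip(s,t,h):
    p,e=tri(ray(S,*a),ray(D,*b)); w=onplane(S,*c,p[2]*.9)-p
    print(p.round(4),round(e,4),"handle r,yaw",np.hypot(*w[:2]).round(3),np.degrees(np.arctan2(-w[1],-w[0])).round(1))
    for H in(.066,.084,.103,.124): print("   ",H,onplane(S,*a,H)[:2].round(4),onplane(D,*b,H)[:2].round(4))
vis=[]
for d,n,th in((S,"scene",45),(D,"side",45)):
    g=cv2.cvtColor(d["frame"],cv2.COLOR_RGB2GRAY)
    m=cv2.morphologyEx((g<th).astype(np.uint8),cv2.MORPH_OPEN,cv2.getStructuringElement(2,(9,9)))
    nn,l,st,ce=cv2.connectedComponentsWithStats(m)
    for i in range(1,nn):
        if 250<st[i,4]<6000 : print(n,st[i],ce[i].round(1),onplane(d,*ce[i],.02).round(4))
```

```text
[0.4285 0.0801 0.0633] 0.0004 handle r,yaw 0.046 -30.1
    0.066 [0.43   0.0786] [0.4279 0.0833]
    0.084 [0.4383 0.0682] [0.4253 0.1057]
    0.103 [0.447  0.0572] [0.4224 0.1293]
    0.124 [0.4567 0.0451] [0.4193 0.1554]
[ 0.4285 -0.3182  0.0823] 0.0001 handle r,yaw 0.054 43.2
    0.066 [ 0.4208 -0.3176] [ 0.4309 -0.3501]
    0.084 [ 0.4293 -0.3183] [ 0.4282 -0.315 ]
    0.103 [ 0.4383 -0.319 ] [ 0.4253 -0.2779]
    0.124 [ 0.4482 -0.3198] [ 0.422  -0.2369]
[0.4214 0.3273 0.098 ] 0.0006 handle r,yaw 0.054 -30.8
    0.066 [0.4053 0.3579] [0.4264 0.2989]
    0.084 [0.4142 0.3407] [0.4237 0.3149]
    0.103 [0.4236 0.3225] [0.4209 0.3318]
    0.124 [0.4339 0.3023] [0.4179 0.3505]
[ 0.454  -0.0898  0.123 ] 0.0035 handle r,yaw 0.069 17.1
    0.066 [ 0.4256 -0.0686] [ 0.4677 -0.1842]
    0.084 [ 0.434  -0.0754] [ 0.4638 -0.154 ]
    0.103 [ 0.4428 -0.0826] [ 0.4598 -0.1221]
    0.124 [ 0.4526 -0.0905] [ 0.4553 -0.0868]
side [ 20 133  63  56 812] [ 49.5 162.9] [ 1.1   -0.159  0.02 ]
side [225 167  40  21 665] [244.6 177.1] [ 0.6139 -0.1956  0.02  ]
side [  0 187  21  30 316] [  9.  199.8] [1.0996 0.0076 0.02  ]
side [208 192  43  25 850] [229.1 203.8] [ 0.6198 -0.0791  0.02  ]
side [ 184  220   48   30 1112] [207.6 234.9] [0.6329 0.0381 0.02  ]
side [ 167  258   54   37 1489] [193.7 275.7] [0.6211 0.1612 0.02  ]
```

Heights identify them: a (0.429,0.080), b (0.4285,-0.318), c (0.422,0.327) and d (0.453,-0.090). Next I'll measure the mats in the scene view and the obstacles.

Run:
```python
from h import *
S,D=get_image("scene"),get_image("side")
g=cv2.cvtColor(S["frame"],cv2.COLOR_RGB2GRAY)
print(g[254,353],g[211,381],g[290,314],g[232,330],g[334,273])
for c in [(381,211),(353,254),(314,290),(273,334)]:
    m=np.zeros((422,562),np.uint8); gg=g.copy()
    cv2.floodFill(gg,m,c,255,14,14,4|cv2.FLOODFILL_FIXED_RANGE|cv2.FLOODFILL_MASK_ONLY|(255<<8))
    m=cv2.morphologyEx(m[1:-1,1:-1],cv2.MORPH_OPEN,cv2.getStructuringElement(2,(11,11)))
    k=max(cv2.findContours(m,cv2.RETR_EXTERNAL,1)[0],key=cv2.contourArea); e=cv2.fitEllipse(k)
    print(np.round(e,1) if 0 else e, onplane(S,*e[0],.02).round(4))
for n,u in dict(yellow=(290,108),orange=(154,218)).items(): print(n,onplane(S,*u,.066).round(3))
print("rinser",onplane(S,417,178,.048).round(3),"tub",onplane(S,228,368,.091).round(3),"mug",onplane(S,424,75,.1).round(3))
```

```text
52 50 51 99 53
((380.7640075683594, 211.15097045898438), (38.067779541015625, 46.900020599365234), 105.84764862060547) [0.6219 0.1557 0.02  ]
((352.7113037109375, 253.22760009765625), (43.188026428222656, 49.25245666503906), 109.6615219116211) [0.6331 0.0317 0.02  ]
((313.1802062988281, 290.5050964355469), (48.289031982421875, 50.890506744384766), 108.24390411376953) [ 0.6197 -0.0853  0.02  ]
((272.74639892578125, 334.0109558105469), (53.433563232421875, 54.27350997924805), 19.341896057128906) [ 0.6138 -0.2016  0.02  ]
yellow [0.296 0.237 0.066]
orange [ 0.278 -0.186  0.066]
rinser [0.642 0.263 0.048] tub [ 0.607 -0.304  0.091] mug [0.503 0.507 0.1  ]
```

```bash
python3 -m crank '[0,0,0,0.05,0.05,0.03,100, 0,0,0,0.05,0.05,0.03,100, 0,0,-0.11,0.05,0.05,0,100, 0,0,0,0.05,0.05,0,100, 0,0,0,0.02,0.05,0,100, 0,0,0,0.0,0.05,0,100, 0,0,0,0.01,0.05,0,100, 0,0,0,0.0,0.05,0,100, 0,0,0,0,0,0,100, 0,0,0,0,0,0,100]'
python3 - <<'E'
from h import *
d=get_image("wrist"); cv2.imwrite("pics/w1.png",d["frame"][:,:,::-1])
o,r=ray(d,d["cx"],d["cy"]);print(o,r); s=observe(); print(s["position"],s["q"])
print("d rim expected",proj(d,[.453,-.09,.124]))
E
```

```text
time_s: 1.4
position: [0.3829, -0.1727, 0.2544]
tool_rot: [[0.296, -0.955, 0.001], [-0.955, -0.296, -0.001], [0.001, -0.0, -1.0]]
ft_force: [0.6, -0.2, -0.5]
grip_width: 0.0853
[ 0.45915802 -0.14927519  0.41321607] [-0.29410797 -0.09251108 -0.9512845 ]
[ 0.38296397 -0.17365227  0.25430223] [-4.06104036e+01  6.83164791e+00  8.85225201e+01 -1.10976380e-02
  8.46012590e+01  3.22462889e+01]
d rim expected (np.float64(209.11171242267443), np.float64(80.78548826172138))
```

View pics/w1.png

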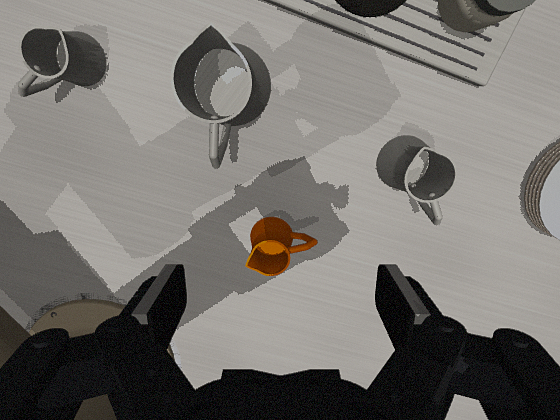

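Wrist view: d's rim is at about (211,84), within a few pixels of the prediction, with its handle end at (215,165). a is at (43,52), b at (432,173), and the orange look-alike is at (270,250). Now the refined positions, the handle yaws and the move to d.

Run:
```python
from h import *
d=get_image("wrist")
for n,c,h,z in(("d",(211,84),(216,164),.124),("a",(43,52),(22,92),.066),("b",(432,173),(435,220),.084)):
    p=onplane(d,*c,z);q=onplane(d,*h,z*.85)-p
    print(n,p.round(4),"yaw",np.degrees(np.arctan2(-q[1],-q[0])).round(1),np.hypot(q[0],q[1]).round(3))
s=observe();R=s["tool_rot"];print(s["position"],"toolyaw",np.degrees(np.arctan2(R[1][0],R[0][0]))+90)
```

```text
d [ 0.4512 -0.0931  0.124 ] yaw 14.3 0.071
a [0.43   0.0797 0.066 ] yaw -27.8 0.051
b [ 0.4334 -0.3204  0.084 ] yaw 33.9 0.059
[ 0.38291004 -0.1741751   0.25411144] toolyaw 17.081332410656543
```

```bash
python3 -m crank '[0,0,0,0.023,0.0275,0,100, 0,0,0,0.023,0.0275,0,100, 0,0,0,0.023,0.0275,0,100, 0,0,0,0,0,-0.02,100, 0,0,0,0,0,-0.02,100, 0,0,0,0,0,-0.02,100,0,0,0,0,0,0,100,0,0,0,0,0,0,100]' 60
python3 - <<'E'
from h import *
d=get_image("wrist"); s=observe(); p=s["position"]; print(p)
cv2.imwrite("pics/w2.png",d["frame"][:,:,::-1]); print(proj(d,[.452,-.0915,.124]),proj(d,[p[0],p[1],.124]))
E
```

```text
time_s: 2.3
position: [0.4521, -0.0919, 0.1944]
tool_rot: [[0.293, -0.956, -0.0], [-0.956, -0.293, 0.0], [-0.0, 0.0, -1.0]]
ft_force: [-0.0, -1.4, 0.8]
grip_width: 0.0855
[ 0.45233501 -0.09184002  0.19485531]
(np.float64(279.3015758446011), np.float64(209.66785442661896)) (np.float64(279.87703263636973), np.float64(209.38491828327872))
```

View pics/w2.png

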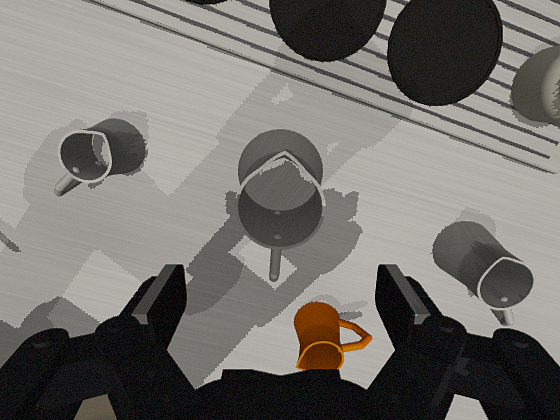

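Wrist view: d's rim is at about (281,206) against a TCP projection of (280,209), so it's centred. Its handle points straight back. Descend, grip and lift.

```bash
python3 -m crank '[0,0,0,0,0,-0.024,100, 0,0,0,0,0,-0.024,100, 0,0,0,0,0,-0.024,100, 0,0,0,0,0,-0.022,100, 0,0,0,0,0,0,0,0,0,0,0,0,0,0,0,0,0,0,0,0,0,0,0,0,0,0,0,0,0,0,0,0,0,0,0,0,0,0,0,0,0,0,0,0,0,0,0,0,0,0,0,0,0,0,0,0.02,0,0,0,0,0,0.02,0,0,0,0,0,0,0.02,0,0,0,0,0,0,0,0]' 60
```

```text
time_s: 3.85
position: [0.4528, -0.0914, 0.1417]
tool_rot: [[0.294, -0.956, 0.004], [-0.956, -0.294, -0.002], [0.003, -0.003, -1.0]]
ft_force: [-0.2, -0.1, -3.1]
grip_width: 0.0016
```

Run:
```python
from h import *
s=observe();print(s["position"],s["ft_force"],s["grip_width"],s["time_s"])
a=get_image("wrist")["frame"]; b=get_image("side")["frame"]
cv2.imwrite("pics/w3.png",np.hstack([cv2.resize(a,(400,300)),cv2.resize(b[100:310,180:460],(400,300))])[:,:,::-1])
```

```text
[ 0.45284344 -0.09141898  0.14173562] [-0.24750323 -0.10678562 -3.09000174] 0.001570500518578763 3.85
```

View pics/w3.png

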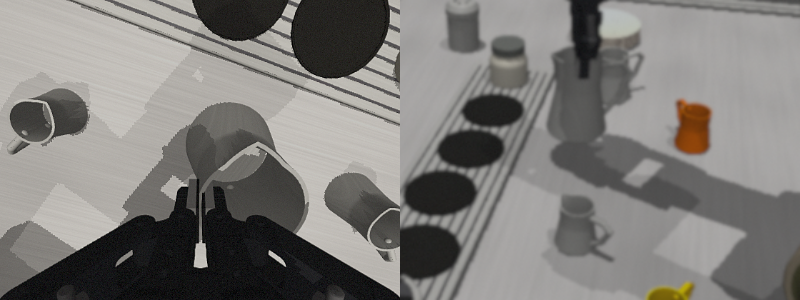

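Run:
```python
from h import *
a=get_image("wrist")["frame"]; b=get_image("side")["frame"]; c=get_image("scene")["frame"]
k=lambda i,x,y,w,h:cv2.resize(i[y:y+h,x:x+w],(400,300),interpolation=cv2.INTER_CUBIC)
cv2.imwrite("pics/w4.png",np.vstack([np.hstack([k(a,180,120,300,225),k(b,260,90,160,120)]),np.hstack([k(c,160,130,180,135),k(c,100,60,320,240)])])[:,:,::-1])
```

```text
(no output)
```

View pics/w4.png

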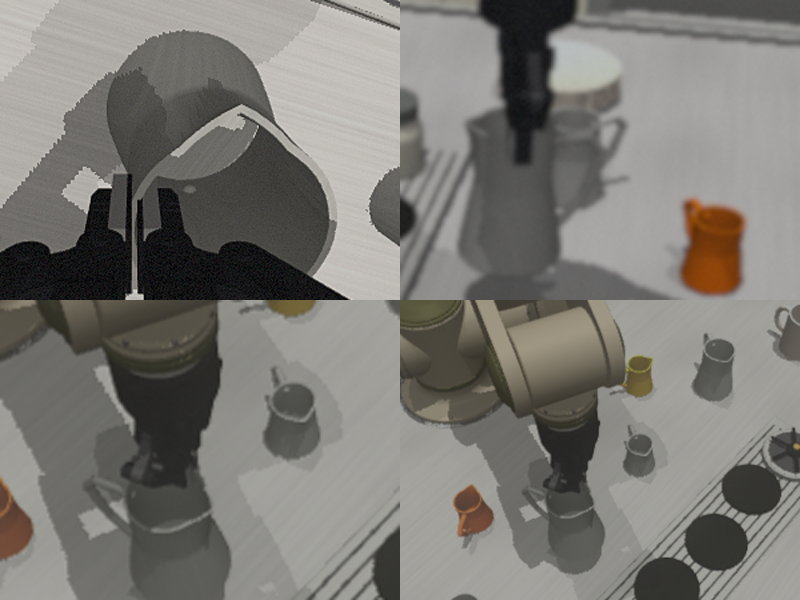

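The wrist crop shows one finger inside the jug and one outside, so it is held by its wall at the +y side, upright and 4 cm up. I'll lower it back to the table, open part-way, and regrasp more gently in stages.

```bash
python3 -m crank '[0,0,0,0,0,-0.012,0, 0,0,0,0,0,-0.012,0, 0,0,0,0,0,-0.008,0, 0,0,0,0,0,-0.004,0, 0,0,0,0,0,-0.002,0, 0,0,0,0,0,-0.001,0, 0,0,0,0,0,0,0, 0,0,0,0,0,0,0]'
```

```text
time_s: 4.9
position: [0.452, -0.091, 0.1014]
tool_rot: [[0.294, -0.956, 0.001], [-0.956, -0.294, -0.0], [0.0, -0.0, -1.0]]
ft_force: [-0.7, -0.7, -2.5]
grip_width: 0.0021
```

```bash
python3 -m crank '[0,0,0,0,0,-0.001,0, 0,0,0,0,0,-0.001,0, 0,0,0,0,0,0,0, 0,0,0,0,0,0,0]'; python3 -m crank '[0,0,0,0,0,0,20, 0,0,0,0,0,0,30, 0,0,0,0,0,0,30, 0,0,0,0,0,0,30, 0,0,0,0,0,0.02,30, 0,0,0,0,0,0.02,30, 0,0,0,0,0,0.03,30, 0,0,0,0,0,0.03,100, 0,0,0,0,0,0,100, 0,0,0,0,0,0,100, 0,0,0,0,0,0,100]' 25
python3 - <<'E'
from h import *
d=get_image("wrist"); s=observe(); p=s["position"]; print(p,s["grip_width"])
cv2.imwrite("pics/w5.png",d["frame"][:,:,::-1]); print(proj(d,[.452,-.0915,.124]),proj(d,[p[0],p[1],.124]))
E
```

```text
time_s: 5.3
position: [0.4518, -0.0909, 0.0991]
tool_rot: [[0.294, -0.956, -0.0], [-0.956, -0.294, 0.0], [-0.0, 0.0, -1.0]]
ft_force: [0.1, -0.7, -2.3]
grip_width: 0.0016
time_s: 6.4
position: [0.4513, -0.0907, 0.1981]
tool_rot: [[0.294, -0.956, -0.002], [-0.956, -0.294, 0.001], [-0.001, 0.001, -1.0]]
ft_force: [-0.0, -0.4, -0.8]
grip_width: 0.0817
[ 0.4513472  -0.0907013   0.19804553] 0.08511033903069609
(np.float64(281.29079171295973), np.float64(207.38547823821645)) (np.float64(280.00974414305205), np.float64(207.8768073018541))
```

View pics/w5.png

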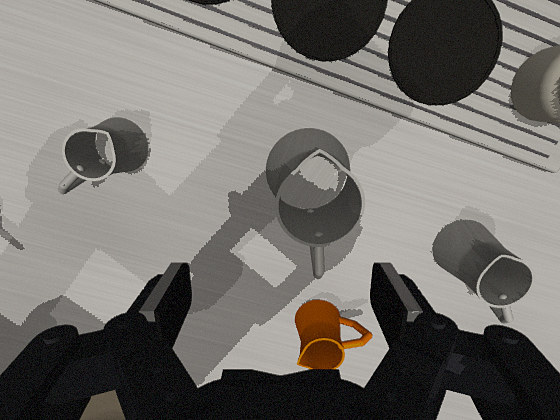

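Wrist view: d stands upright with its rim at (321,203), 32 mm to the right of the TCP at (280,208). The thin wall seems to have gone through the finger at 60 N. I'll regrasp at 20 N and limit the commanded closing in stages.

```bash
python3 -m crank '[0,0,0,0.0125,-0.0295,0,100, 0,0,0,0,0,0,100, 0,0,0,0,0,-0.03,100, 0,0,0,0,0,-0.03,100, 0,0,0,0,0,-0.02,100, 0,0,0,0,0,-0.018,100, 0,0,0,0,0,0,100, 0,0,0,0,0,0,85, 0,0,0,0,0,0,85]' 20
python3 -m crank '[0,0,0,0,0,0,80, 0,0,0,0,0,0,78, 0,0,0,0,0,0,76,0,0,0,0,0,0,76]' 20;python3 -m crank '[0,0,0,0,0,0,74, 0,0,0,0,0,0,74,0,0,0,0,0,0,74]' 20;python3 -m crank '[0,0,0,0,0,0,70, 0,0,0,0,0,0,70,0,0,0,0,0,0,70]' 20
```

```text
time_s: 7.35
position: [0.4646, -0.1205, 0.1019]
tool_rot: [[0.294, -0.956, 0.001], [-0.956, -0.294, -0.001], [0.001, -0.001, -1.0]]
ft_force: [0.3, 0.1, -0.2]
grip_width: 0.0725
time_s: 7.75
position: [0.4644, -0.1204, 0.1014]
tool_rot: [[0.294, -0.956, 0.001], [-0.956, -0.294, -0.0], [0.0, -0.0, -1.0]]
ft_force: [0.6, -0.2, 2.8]
grip_width: 0.0652
time_s: 8.05
position: [0.4642, -0.1198, 0.1017]
tool_rot: [[0.294, -0.956, 0.0], [-0.956, -0.294, 0.001], [-0.001, -0.001, -1.0]]
ft_force: [-1.9, 4.0, 9.1]
grip_width: 0.0634
time_s: 8.35
position: [0.4641, -0.1189, 0.1026]
tool_rot: [[0.294, -0.956, 0.001], [-0.956, -0.294, 0.002], [-0.002, -0.001, -1.0]]
ft_force: [-5.8, 9.3, 20.4]
grip_width: 0.0599
```

Run:
```python
from h import *
a=get_image("wrist")["frame"]; c=get_image("scene")["frame"]; b=get_image("side")["frame"]
k=lambda i,x,y,w,h:cv2.resize(i[y:y+h,x:x+w],(400,300),interpolation=cv2.INTER_CUBIC)
cv2.imwrite("pics/w6.png",np.vstack([cv2.resize(a[90:390,60:500],(800,545))[:300],np.hstack([k(b,240,60,160,120),k(c,140,120,180,135)])])[:,:,::-1])
cv2.imwrite("pics/w6.png",np.vstack([cv2.resize(a[150:375,0:560],(800,321)),np.hstack([k(b,240,60,160,120),k(c,140,130,160,120)])[:279]])[:,:,::-1])
```

```text
(no output)
```

View pics/w6.png

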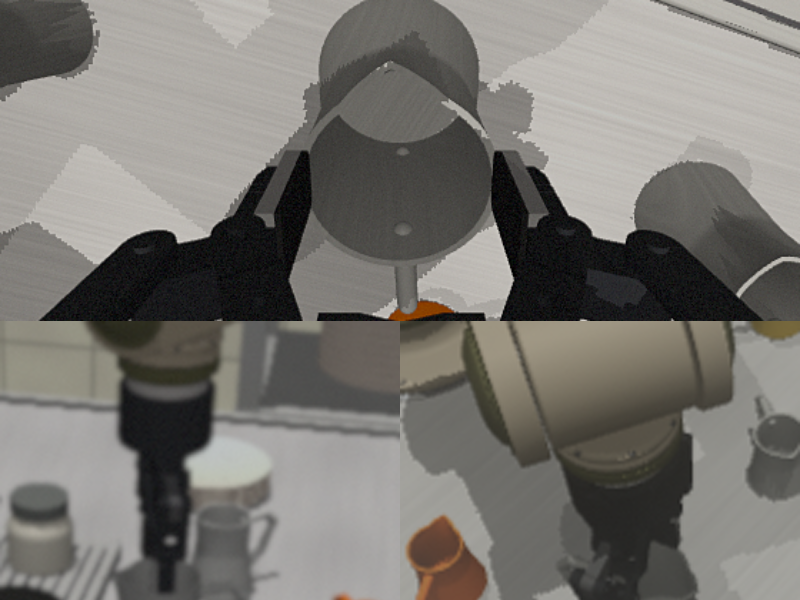

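Wrist view: both pads are outside the neck and centred on it (401 against 401 in the crop). I'll ease to 73 %, lift a little and check the weight.

```bash
python3 -m crank '[0,0,0,0,0,0.001,73, 0,0,0,0,0,0.001,73,0,0,0,0,0,0.002,73,0,0,0,0,0,0.003,73,0,0,0,0,0,0.004,73,0,0,0,0,0,0.004,73,0,0,0,0,0,0,73,0,0,0,0,0,0,73]' 20;python3 -m crank '[0,0,0,0,0,0,73,0,0,0,0,0,0,73,0,0,0,0,0,0,73]' 20
```

```text
time_s: 9.3
position: [0.4643, -0.1204, 0.1162]
tool_rot: [[0.294, -0.956, 0.0], [-0.956, -0.294, -0.0], [0.0, -0.0, -1.0]]
ft_force: [0.5, -0.3, -0.2]
grip_width: 0.0621
time_s: 9.6
position: [0.4643, -0.1204, 0.116]
tool_rot: [[0.294, -0.956, -0.0], [-0.956, -0.294, 0.0], [-0.0, 0.0, -1.0]]
ft_force: [0.5, 0.5, -0.0]
grip_width: 0.0628
```

Run:
```python
from h import *
d=get_image("wrist"); s=observe(); p=np.array(s["position"]); print(p,s["grip_width"],d["fov_y"])
a=d["frame"].copy()
# dia of rim in w5 pose (camera 82 mm higher): shift the camera
W=np.array(d["world_to_cam"]); d5=dict(d); R=W[:3,:3]; o=-R.T@W[:3,3]+np.array([.4513,-.0907,.1981])-p; W5=W.copy(); W5[:3,3]=-R@o; d5["world_to_cam"]=W5
for z in(.124,.103,.11): print(z,np.linalg.norm(onplane(d5,277,203,z)-onplane(d5,364,203,z)), onplane(d5,321,203,z))
Rt=np.array(s["tool_rot"])
for k in range(-4,5): # tips line at tool x offsets of 31 mm at z levels
    pass
for z in (.09,.10,.11,.124):
    for sx in(-1,1):
        u=proj(d,np.r_[(p+Rt[:,0]*sx*.033)[:2],z]); cv2.circle(a,(int(u[0]),int(u[1])),2,(255,0,0),-1)
cv2.imwrite("pics/w7.png",cv2.resize(a[150:375],(800,321))[:,:,::-1])
```

```text
[ 0.46428667 -0.12037436  0.11599366] 0.06278981735382712 64.99036716280888
0.124 0.0646069398321221 [ 0.46406124 -0.11872204  0.124     ]
0.103 0.07043521387000959 [ 0.45832129 -0.12333664  0.103     ]
0.11 0.06849245585738041 [ 0.46023461 -0.12179844  0.11      ]
```

View pics/w7.png

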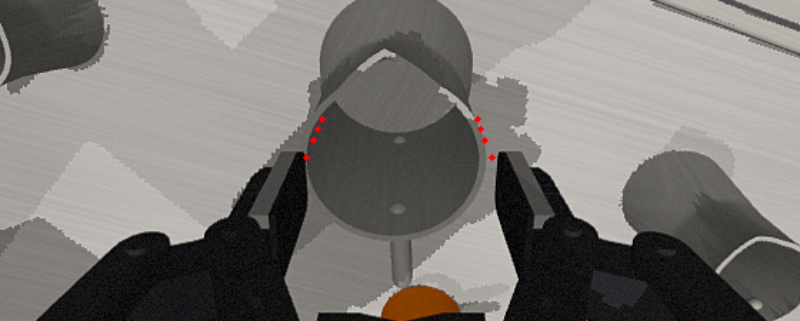

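The crop makes the cause clear. The rim is 66 mm at z=0.124 as expected, but the fingertips sit about 20 mm *above* the reported TCP height, so I was gripping at or over the rim. I'll open, correct 3 mm sideways and go about 30 mm deeper than before.

```bash
python3 -m crank '[0,0,0,0,0,0.01,100, 0,0,0,0,0,0.01,100, 0,0,0,-0.001,0.003,0,100, 0,0,0,0,0,0,100, 0,0,0,0,0,-0.02,100, 0,0,0,0,0,-0.02,100, 0,0,0,0,0,-0.015,100, 0,0,0,0,0,-0.010,100, 0,0,0,0,0,0,100, 0,0,0,0,0,0,100]' 30
python3 -m crank '[0,0,0,0,0,0,76, 0,0,0,0,0,0,70, 0,0,0,0,0,0,60,0,0,0,0,0,0,60,0,0,0,0,0,0,60]' 30
```

```text
time_s: 10.65
position: [0.4635, -0.1175, 0.0714]
tool_rot: [[0.294, -0.956, 0.0], [-0.956, -0.294, -0.0], [0.0, -0.0, -1.0]]
ft_force: [0.0, -0.2, 0.4]
grip_width: 0.0854
time_s: 11.15
position: [0.4637, -0.1175, 0.0719]
tool_rot: [[0.294, -0.956, 0.001], [-0.956, -0.294, -0.001], [0.001, -0.001, -1.0]]
ft_force: [-0.3, 2.0, 5.8]
grip_width: 0.0649
```

Now it stops at 65 mm, so it is a real grip on the neck. Lift.

```bash
python3 -m crank '[0,0,0,0,0,0.003,50, 0,0,0,0,0,0.007,50,0,0,0,0,0,0.015,50,0,0,0,0,0,0.02,50,0,0,0,0,0,0.015,50,0,0,0,0,0,0,50,0,0,0,0,0,0,50]' 40
python3 - <<'E'
from h import *
d=get_image("wrist"); s=observe(); p=s["position"]; print(p,s["grip_width"],s["ft_force"])
cv2.imwrite("pics/w8.png",d["frame"][:,:,::-1])
for n,m in dict(m3=(.619,-.083,.02),m4=(.613,-.1996,.02)).items(): print(n,proj(d,m))
print("tcp at rim",proj(d,[p[0],p[1],.184]))
E
```

```text
time_s: 11.85
position: [0.463, -0.1173, 0.1308]
tool_rot: [[0.294, -0.956, -0.0], [-0.956, -0.294, 0.0], [-0.0, 0.0, -1.0]]
ft_force: [-0.6, 0.9, -2.9]
grip_width: 0.0643
[ 0.46283846 -0.1171888   0.13040175] 0.06439779063887069 [ 0.04326354  0.84514046 -3.06946462]
m3 (np.float64(298.6902032865864), np.float64(-22.958794712341444))
m4 (np.float64(445.74796571535137), np.float64(40.02665982184678))
tcp at rim (np.float64(278.8297458209897), np.float64(317.3001130123335))
```

View pics/w8.png

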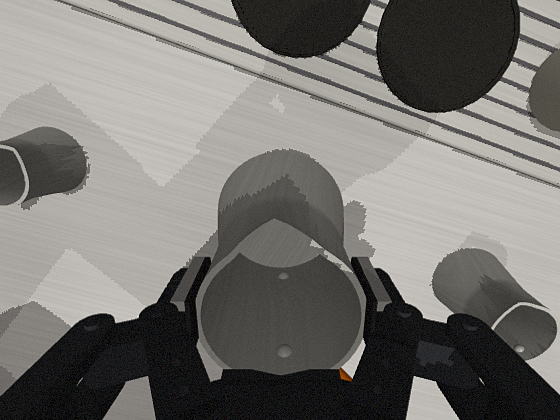

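Run:
```python
from h import *
d=get_image("wrist"); s=observe(); p=np.array(s["position"]);R=np.array(s["tool_rot"])
for u,z in(((281,210),.059),((281,148),.059),((218,208),.059),((344,208),.059),((199,316),.183),((361,316),.183),((280,377),.183),((448,40),.02)):
    q=onplane(d,*u,z); print(u,q.round(4),"in tool",(R.T@(q-p)).round(4))
```

```text
(281, 210) [ 0.4624 -0.1181  0.059 ] in tool [0.0009 0.0005 0.0712]
(281, 148) [ 0.5061 -0.1046  0.059 ] in tool [ 0.0009 -0.0452  0.0712]
(218, 208) [ 0.4502 -0.0733  0.059 ] in tool [-0.0456 -0.001   0.0713]
(344, 208) [ 0.4777 -0.1621  0.059 ] in tool [ 0.0474 -0.0011  0.0712]
(199, 316) [ 0.4538 -0.088   0.183 ] in tool [-0.0306  0.0001 -0.0527]
(361, 316) [ 0.4721 -0.147   0.183 ] in tool [ 0.0311 -0.     -0.0528]
(280, 377) [ 0.4347 -0.1262  0.183 ] in tool [ 0.0003  0.0295 -0.0527]
(448, 40) [ 0.613  -0.2008  0.02  ] in tool [ 0.1243 -0.1191  0.1099]
```

Weight is 3.07 N, d's axis is within 1 mm of the TCP, and mat 4 reads (0.613,-0.2005), agreeing with the prediction. Carry it to mat 4.

```bash
python3 -m crank '[0,0,0,0.025,-0.014,0,50, 0,0,0,0.025,-0.014,0,50, 0,0,0,0.025,-0.014,0,50, 0,0,0,0.025,-0.014,0,50, 0,0,0,0.025,-0.014,0,50, 0,0,0,0.025,-0.013,0,50, 0,0,0,0,0,0,50, 0,0,0,0,0,0,50, 0,0,0,0,0,-0.01,50, 0,0,0,0,0,-0.012,50, 0,0,0,0,0,-0.01,50, 0,0,0,0,0,0,50, 0,0,0,0,0,0,50]' 40
```

```text
time_s: 13.25
position: [0.6131, -0.2003, 0.0989]
tool_rot: [[0.294, -0.956, -0.0], [-0.956, -0.294, 0.0], [-0.0, 0.0, -1.0]]
ft_force: [0.3, -0.8, -3.4]
grip_width: 0.0647
```

```bash
python3 -m crank '[0,0,0,0,0,-0.002,50, 0,0,0,0,0,-0.002,50, 0,0,0,0,0,-0.001,50, 0,0,0,0,0,-0.001,50,0,0,0,0,0,0,50,0,0,0,0,0,0,50]' 40;python3 -m crank '[0,0,0,0,0,-0.001,50, 0,0,0,0,0,0,50, 0,0,0,0,0,-0.001,50,0,0,0,0,0,0,50]' 40
```

```text
time_s: 13.85
position: [0.6134, -0.2004, 0.0931]
tool_rot: [[0.294, -0.956, 0.0], [-0.956, -0.294, -0.0], [0.0, -0.0, -1.0]]
ft_force: [-0.2, -0.0, -1.7]
grip_width: 0.0644
time_s: 14.25
position: [0.6134, -0.2004, 0.0921]
tool_rot: [[0.294, -0.956, 0.001], [-0.956, -0.294, -0.001], [0.001, -0.001, -1.0]]
ft_force: [-2.0, 1.7, 4.7]
grip_width: 0.0646
```

```bash
python3 -m crank '[0,0,0,0,0,0,80, 0,0,0,0,0,0,92, 0,0,0,0,0,0,92, 0,0,0,0,0,0,92, 0,0,0,0,0,0.02,92, 0,0,0,0,0,0.03,92, 0,0,0,0,0,0.03,92, 0,0,0,0,0,0.03,100,0,0,0,0,0,0,100]' 30
python3 -m crank '[0,0,0.14,-0.011,0.031,0,100, 0,0,0.14,-0.011,0.031,0,100, 0,0,0.14,-0.011,0.031,0,100, 0,0,0.14,-0.011,0.031,0,100, 0,0,0.14,-0.011,0.031,0,100, 0,0,0.14,-0.011,0.031,0,100, 0,0,0.14,-0.011,0.031,0,100, 0,0,0.14,-0.011,0.031,0,100, 0,0,0.14,-0.011,0.031,0,100, 0,0,0.14,-0.011,0.031,0,100, 0,0,0.14,-0.011,0.031,0,100, 0,0,0.14,-0.011,0.031,0,100, 0,0,0.14,-0.011,0.031,0,100, 0,0,0.14,-0.011,0.031,0,100, 0,0,0.14,-0.011,0.031,0,100, 0,0,0.14,-0.011,0.031,0,100, 0,0,0.07,-0.011,0.031,0,100, 0,0,0,0,0,0,100, 0,0,0,0,0,0,100]'
python3 - <<'E'
from h import *
d=get_image("wrist"); s=observe(); p=s["position"]; R=s["tool_rot"]; print(p,"yaw",np.degrees(np.arctan2(R[1][0],R[0][0]))+90,s["q"])
cv2.imwrite("pics/w9.png",d["frame"][:,:,::-1]); print(proj(d,[.4214,.3273,.103]),proj(d,[p[0],p[1],.103]))
E
```

```text
time_s: 15.15
position: [0.6147, -0.2011, 0.2057]
tool_rot: [[0.294, -0.956, 0.007], [-0.956, -0.294, -0.004], [0.006, -0.006, -1.0]]
ft_force: [0.4, 0.4, -0.6]
grip_width: 0.0854
time_s: 17.05
position: [0.4259, 0.3268, 0.2004]
tool_rot: [[0.507, 0.862, -0.001], [0.862, -0.507, -0.001], [-0.001, -0.0, -1.0]]
ft_force: [-0.3, -0.1, -0.0]
grip_width: 0.0853
[0.42625747 0.32621116 0.20053875] yaw 149.44080183214547 [ 2.47910210e+01  2.11381141e+01  7.78814633e+01 -1.80836515e-02
  8.10314573e+01 -3.46469472e+01]
(np.float64(277.9116697102984), np.float64(192.34029257369502)) (np.float64(279.7964517682253), np.float64(197.93684398227361))
```

View pics/w9.png

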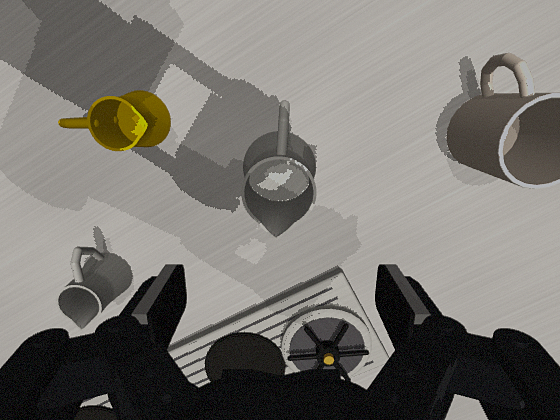

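Wrist view over c: its rim is at about (279.5,190) with the handle pointing up at (285,105). The yellow look-alike at (118,122) is well clear. The shift needed is about (-5.5,+3) mm, with tips at about 75 mm height.

```bash
python3 -m crank '[0,0,0,-0.0055,0.003,0,100, 0,0,0,0,0,-0.03,100, 0,0,0,0,0,-0.03,100, 0,0,0,0,0,-0.03,100, 0,0,0,0,0,-0.03,100, 0,0,0,0,0,-0.015,100, 0,0,0,0,0,-0.010,100, 0,0,0,0,0,0,100, 0,0,0,0,0,0,100, 0,0,0,0,0,0,72, 0,0,0,0,0,0,64, 0,0,0,0,0,0,55,0,0,0,0,0,0,50,0,0,0,0,0,0,50,0,0,0,0,0,0,50]' 35
```

```text
time_s: 18.6
position: [0.4211, 0.3296, 0.0572]
tool_rot: [[0.508, 0.861, 0.002], [0.861, -0.508, 0.0], [0.001, 0.001, -1.0]]
ft_force: [-1.3, -2.5, 5.5]
grip_width: 0.0588
```

```bash
python3 -m crank '[0,0,0,0,0,0.003,50, 0,0,0,0,0,0.007,50,0,0,0,0,0,0.015,50,0,0,0,0,0,0.02,50,0,0,0,0,0,0.015,50,0,0,0,0,0,0,50,0,0,0,0,0,0,50]' 40
python3 -m crank '[0,0,0,0.0124,-0.0258,0,50, 0,0,0,0.0124,-0.0258,0,50, 0,0,0,0.0124,-0.0258,0,50, 0,0,0,0.0124,-0.0258,0,50, 0,0,0,0.0124,-0.0258,0,50, 0,0,0,0.0124,-0.0258,0,50, 0,0,0,0.0124,-0.0258,0,50, 0,0,0,0.0124,-0.0258,0,50, 0,0,0,0.0124,-0.0258,0,50, 0,0,0,0.0124,-0.0258,0,50, 0,0,0,0.0124,-0.0258,0,50, 0,0,0,0.0124,-0.0258,0,50, 0,0,0,0.0124,-0.0258,0,50, 0,0,0,0.0124,-0.0258,0,50, 0,0,0,0.0124,-0.0258,0,50, 0,0,0,0.0124,-0.0258,0,50, 0,0,0,0,0,0,50, 0,0,0,0,0,0,50]'
```

```text
time_s: 19.3
position: [0.4206, 0.3295, 0.1158]
tool_rot: [[0.508, 0.861, -0.0], [0.861, -0.508, -0.0], [-0.0, -0.0, -1.0]]
ft_force: [-0.5, -0.3, -3.3]
grip_width: 0.0586
time_s: 21.1
position: [0.6186, -0.0832, 0.1147]
tool_rot: [[0.509, 0.861, -0.002], [0.861, -0.509, 0.001], [-0.0, -0.003, -1.0]]
ft_force: [-0.2, 0.5, -3.1]
grip_width: 0.0581
```

```bash
python3 -m crank '[0,0,0,0,0,-0.012,50, 0,0,0,0,0,-0.012,50, 0,0,0,0,0,-0.008,50, 0,0,0,0,0,-0.002,50, 0,0,0,0,0,-0.002,50, 0,0,0,0,0,-0.001,50, 0,0,0,0,0,0,50, 0,0,0,0,0,0,50]';python3 -m crank '[0,0,0,0,0,-0.001,50, 0,0,0,0,0,0,50, 0,0,0,0,0,-0.001,50,0,0,0,0,0,0,50]'
```

```text
time_s: 21.9
position: [0.6194, -0.0833, 0.0794]
tool_rot: [[0.508, 0.861, 0.001], [0.861, -0.508, -0.0], [0.0, 0.001, -1.0]]
ft_force: [0.0, -0.9, -3.2]
grip_width: 0.0583
time_s: 22.3
position: [0.6194, -0.0833, 0.0774]
tool_rot: [[0.508, 0.861, 0.001], [0.861, -0.508, -0.0], [0.0, 0.001, -1.0]]
ft_force: [-0.7, -0.8, 0.2]
grip_width: 0.0584
```

```bash
python3 -m crank '[0,0,0,0,0,-0.001,50, 0,0,0,0,0,0,50, 0,0,0,0,0,0,74, 0,0,0,0,0,0,84, 0,0,0,0,0,0,84, 0,0,0,0,0,0,84, 0,0,0,0,0,0.02,84, 0,0,0,0,0,0.03,84, 0,0,0,0,0,0.03,84, 0,0,0,0,0,0.04,100,0,0,0,0,0,0,100]' 30
python3 -m crank '[0,0,-0.138,-0.0134,-0.0169,0,100, 0,0,-0.138,-0.0134,-0.0169,0,100, 0,0,-0.138,-0.0134,-0.0169,0,100, 0,0,-0.138,-0.0134,-0.0169,0,100, 0,0,-0.138,-0.0134,-0.0169,0,100, 0,0,-0.138,-0.0134,-0.0169,0,100, 0,0,-0.138,-0.0134,-0.0169,0,100, 0,0,-0.138,-0.0134,-0.0169,0,100, 0,0,-0.138,-0.0134,-0.0169,0,100, 0,0,-0.138,-0.0134,-0.0169,0,100, 0,0,-0.138,-0.0134,-0.0169,0,100, 0,0,-0.138,-0.0134,-0.0169,0,100, 0,0,-0.138,-0.0134,-0.0169,0,100, 0,0,-0.138,-0.0134,-0.0169,0,100, 0,0,0,0,0,-0.02,100, 0,0,0,0,0,0,100, 0,0,0,0,0,0,100]'
python3 - <<'E'
from h import *
d=get_image("wrist"); s=observe(); p=s["position"]; R=s["tool_rot"]; print(p,"yaw",np.degrees(np.arctan2(R[1][0],R[0][0]))+90)
cv2.imwrite("pics/w10.png",d["frame"][:,:,::-1]); print(proj(d,[.431,-.319,.084]),proj(d,[p[0],p[1],.084]))
E
```

```text
time_s: 23.4
position: [0.6211, -0.0837, 0.2018]
tool_rot: [[0.508, 0.861, 0.01], [0.861, -0.508, -0.003], [0.002, 0.01, -1.0]]
ft_force: [-0.5, 0.1, 0.0]
grip_width: 0.0851
time_s: 25.1
position: [0.4316, -0.3195, 0.176]
tool_rot: [[0.627, -0.779, -0.001], [-0.779, -0.627, 0.001], [-0.001, -0.0, -1.0]]
ft_force: [-0.4, 0.3, 0.7]
grip_width: 0.0853
[ 0.43191232 -0.31964133  0.17646982] yaw 38.827589930553934
(np.float64(278.72308957270315), np.float64(200.73966203397094)) (np.float64(280.06607799358585), np.float64(200.3719684983674))
```

View pics/w10.png

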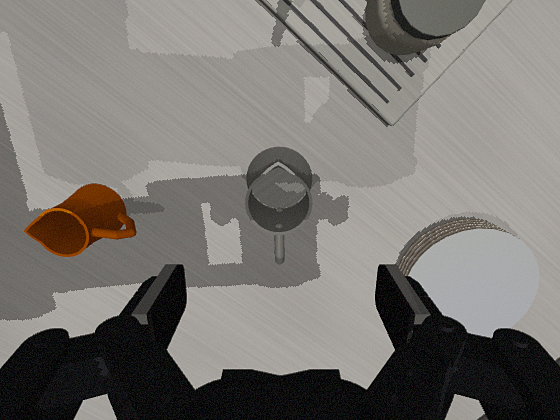

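Wrist view over b: its rim is at (278.5,200) against a TCP projection of (280,200), and the handle is aligned. Grip it.

```bash
python3 -m crank '[0,0,0,-0.001,0.001,0,100, 0,0,0,0,0,-0.03,100, 0,0,0,0,0,-0.03,100, 0,0,0,0,0,-0.03,100, 0,0,0,0,0,-0.02,100, 0,0,0,0,0,-0.012,100, 0,0,0,0,0,-0.010,100, 0,0,0,0,0,0,100, 0,0,0,0,0,0,100, 0,0,0,0,0,0,65, 0,0,0,0,0,0,56, 0,0,0,0,0,0,48,0,0,0,0,0,0,44,0,0,0,0,0,0,44,0,0,0,0,0,0,44]' 35
python3 -m crank '[0,0,0,0,0,0.003,44, 0,0,0,0,0,0.007,44,0,0,0,0,0,0.015,44,0,0,0,0,0,0.02,44,0,0,0,0,0,0.015,44,0,0,0,0,0,0,44,0,0,0,0,0,0,44]' 40
```

```text
time_s: 26.65
position: [0.4307, -0.3189, 0.0448]
tool_rot: [[0.626, -0.78, 0.001], [-0.78, -0.626, -0.001], [0.001, -0.0, -1.0]]
ft_force: [-1.8, 1.4, 6.5]
grip_width: 0.0514
time_s: 27.35
position: [0.4305, -0.3187, 0.1038]
tool_rot: [[0.626, -0.78, -0.0], [-0.78, -0.626, 0.0], [-0.0, -0.0, -1.0]]
ft_force: [1.1, 1.1, -2.1]
grip_width: 0.051
```

```bash
python3 -m crank '[0,0,0,0.0022,0.0255,0,44, 0,0,0,0.0022,0.0255,0,44, 0,0,0,0.0022,0.0255,0,44, 0,0,0,0.0022,0.0255,0,44, 0,0,0,0.0022,0.0255,0,44, 0,0,0,0.0022,0.0255,0,44, 0,0,0,0.0022,0.0255,0,44, 0,0,0,0.0022,0.0255,0,44, 0,0,0,0.0022,0.0255,0,44, 0,0,0,0.0022,0.0255,0,44, 0,0,0,0.0022,0.0255,0,44, 0,0,0,0.0253,0.0102,0,44, 0,0,0,0.0253,0.0102,0,44, 0,0,0,0.0253,0.0102,0,44, 0,0,0,0.0253,0.0102,0,44, 0,0,0,0.0253,0.0102,0,44, 0,0,0,0.0253,0.0102,0,44, 0,0,0,0.0253,0.0102,0,44, 0,0,0,0,0,0,44, 0,0,0,0,0,0,44]'
python3 -m crank '[0,0,0,0,0,-0.012,44, 0,0,0,0,0,-0.012,44, 0,0,0,0,0,-0.006,44, 0,0,0,0,0,-0.003,44, 0,0,0,0,0,0,44, 0,0,0,0,0,0,44]'
```

```text
time_s: 29.35
position: [0.6313, 0.0333, 0.1025]
tool_rot: [[0.627, -0.779, -0.003], [-0.779, -0.627, 0.0], [-0.002, 0.002, -1.0]]
ft_force: [0.2, 0.6, -1.4]
grip_width: 0.0512
time_s: 29.95
position: [0.6321, 0.033, 0.0714]
tool_rot: [[0.626, -0.78, 0.001], [-0.78, -0.626, -0.0], [0.0, -0.0, -1.0]]
ft_force: [0.5, 1.0, -2.5]
grip_width: 0.0516
```

```bash
python3 -m crank '[0,0,0,0,0,-0.002,44, 0,0,0,0,0,-0.002,44, 0,0,0,0,0,-0.001,44, 0,0,0,0,0,0,44, 0,0,0,0,0,0,44]'; python3 -m crank '[0,0,0,0,0,-0.001,44, 0,0,0,0,0,0,44, 0,0,0,0,0,0,44]'; python3 -m crank '[0,0,0,0,0,-0.001,44, 0,0,0,0,0,0,44, 0,0,0,0,0,0,44]'
```

```text
time_s: 30.45
position: [0.6319, 0.0331, 0.0661]
tool_rot: [[0.626, -0.78, 0.0], [-0.78, -0.626, -0.0], [0.0, -0.0, -1.0]]
ft_force: [-0.2, -0.4, -1.7]
grip_width: 0.0515
time_s: 30.75
position: [0.6319, 0.0331, 0.0651]
tool_rot: [[0.626, -0.78, -0.0], [-0.78, -0.626, -0.0], [-0.0, 0.0, -1.0]]
ft_force: [0.0, -0.4, -1.2]
grip_width: 0.0507
time_s: 31.05
position: [0.6321, 0.0332, 0.0649]
tool_rot: [[0.626, -0.78, 0.001], [-0.78, -0.626, -0.0], [0.001, -0.001, -1.0]]
ft_force: [-2.1, 0.4, 5.5]
grip_width: 0.0509
```

```bash
python3 -m crank '[0,0,0,0,0,0,65, 0,0,0,0,0,0,78, 0,0,0,0,0,0,78, 0,0,0,0,0,0,78, 0,0,0,0,0,0.02,78, 0,0,0,0,0,0.03,78, 0,0,0,0,0,0.03,78, 0,0,0,0,0,0.03,100,0,0,0,0,0,0,100]' 30
python3 -m crank '[0,0,-0.1306,-0.0225,0.0052,0,100, 0,0,-0.1306,-0.0225,0.0052,0,100, 0,0,-0.1306,-0.0225,0.0052,0,100, 0,0,-0.1306,-0.0225,0.0052,0,100, 0,0,-0.1306,-0.0225,0.0052,0,100, 0,0,-0.1306,-0.0225,0.0052,0,100, 0,0,-0.1306,-0.0225,0.0052,0,100, 0,0,-0.1306,-0.0225,0.0052,0,100, 0,0,-0.1306,-0.0225,0.0052,0,100, 0,0,0,0,0,-0.02,100, 0,0,0,0,0,0,100, 0,0,0,0,0,0,100]'
python3 - <<'E'
from h import *
d=get_image("wrist"); s=observe(); p=s["position"]; R=s["tool_rot"]; print(p,"yaw",np.degrees(np.arctan2(R[1][0],R[0][0]))+90)
cv2.imwrite("pics/w11.png",d["frame"][:,:,::-1]); print(proj(d,[.4295,.080,.066]),proj(d,[p[0],p[1],.066]))
E
```

```text
time_s: 31.95
position: [0.6336, 0.0329, 0.1785]
tool_rot: [[0.626, -0.78, 0.008], [-0.78, -0.626, -0.001], [0.006, -0.006, -1.0]]
ft_force: [0.7, -0.3, -0.5]
grip_width: 0.0858
time_s: 33.15
position: [0.4295, 0.0798, 0.154]
tool_rot: [[-0.478, -0.878, -0.001], [-0.878, 0.478, 0.0], [0.0, 0.001, -1.0]]
ft_force: [0.3, -0.1, -0.7]
grip_width: 0.0852
[0.42985912 0.07977414 0.15430018] yaw -28.558939876856357
(np.float64(280.360912550396), np.float64(202.40069864015106)) (np.float64(280.3953727360812), np.float64(201.88859603442305))
```

View pics/w11.png

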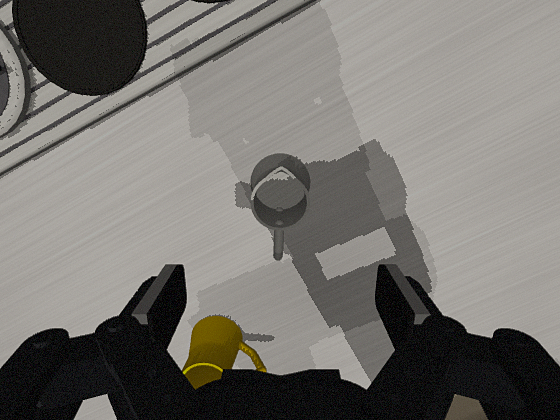

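Wrist view over a: its rim is at (279,200) against a TCP projection of (280,202). It is grey steel, and the yellow look-alike at (215,345) is clear. Grip it.

```bash
python3 -m crank '[0,0,0,0,0,-0.03,100, 0,0,0,0,0,-0.03,100, 0,0,0,0,0,-0.03,100, 0,0,0,0,0,-0.016,100, 0,0,0,0,0,-0.01,100, 0,0,0,0,0,-0.008,100, 0,0,0,0,0,0,100, 0,0,0,0,0,0,100, 0,0,0,0,0,0,65, 0,0,0,0,0,0,50, 0,0,0,0,0,0,42,0,0,0,0,0,0,36,0,0,0,0,0,0,36,0,0,0,0,0,0,36]' 35
python3 -m crank '[0,0,0,0,0,0.003,36, 0,0,0,0,0,0.007,36,0,0,0,0,0,0.015,36,0,0,0,0,0,0.02,36,0,0,0,0,0,0.015,36,0,0,0,0,0,0,36,0,0,0,0,0,0,36]' 40
```

```text
time_s: 34.6
position: [0.4297, 0.0799, 0.0307]
tool_rot: [[-0.478, -0.878, 0.001], [-0.878, 0.478, -0.0], [-0.0, -0.001, -1.0]]
ft_force: [-0.7, 0.9, 6.1]
grip_width: 0.0442
time_s: 35.3
position: [0.4292, 0.0799, 0.09]
tool_rot: [[-0.478, -0.878, 0.0], [-0.878, 0.478, -0.0], [-0.0, -0.0, -1.0]]
ft_force: [-0.2, -0.6, -1.8]
grip_width: 0.044
```

```bash
python3 -m crank '[0,0,0,0.024,0.0097,0,36, 0,0,0,0.024,0.0097,0,36, 0,0,0,0.024,0.0097,0,36, 0,0,0,0.024,0.0097,0,36, 0,0,0,0.024,0.0097,0,36, 0,0,0,0.024,0.0097,0,36, 0,0,0,0.024,0.0097,0,36, 0,0,0,0.024,0.0097,0,36, 0,0,0,0,0,0,36, 0,0,0,0,0,0,36, 0,0,0,0,0,-0.012,36, 0,0,0,0,0,-0.012,36, 0,0,0,0,0,-0.006,36, 0,0,0,0,0,-0.003,36, 0,0,0,0,0,-0.002,36, 0,0,0,0,0,0,36, 0,0,0,0,0,0,36]'; python3 -m crank '[0,0,0,0,0,-0.001,36, 0,0,0,0,0,0,36, 0,0,0,0,0,-0.001,36, 0,0,0,0,0,0,36]'; python3 -m crank '[0,0,0,0,0,-0.001,36, 0,0,0,0,0,0,36]'
```

```text
time_s: 37.0
position: [0.6216, 0.1575, 0.0554]
tool_rot: [[-0.478, -0.878, 0.001], [-0.878, 0.478, 0.0], [-0.0, -0.001, -1.0]]
ft_force: [-0.4, 0.5, -1.8]
grip_width: 0.0442
time_s: 37.4
position: [0.6213, 0.1575, 0.053]
tool_rot: [[-0.478, -0.878, -0.0], [-0.878, 0.478, -0.0], [0.0, 0.0, -1.0]]
ft_force: [-0.9, -0.8, -1.1]
grip_width: 0.0448
time_s: 37.6
position: [0.6213, 0.1575, 0.0519]
tool_rot: [[-0.478, -0.878, -0.0], [-0.878, 0.478, -0.0], [0.0, 0.0, -1.0]]
ft_force: [0.3, 0.5, -0.9]
grip_width: 0.0444
```

```bash
python3 -m crank '[0,0,0,0,0,-0.001,36, 0,0,0,0,0,0,36]'; python3 -m crank '[0,0,0,0,0,-0.001,36, 0,0,0,0,0,0,36,0,0,0,0,0,0,36]'
```

```text
time_s: 37.8
position: [0.6213, 0.1575, 0.0509]
tool_rot: [[-0.478, -0.878, -0.0], [-0.878, 0.478, 0.0], [0.0, 0.0, -1.0]]
ft_force: [-0.3, -0.0, -1.2]
grip_width: 0.0441
time_s: 38.1
position: [0.6216, 0.1575, 0.0507]
tool_rot: [[-0.478, -0.878, 0.001], [-0.878, 0.478, -0.0], [-0.0, -0.001, -1.0]]
ft_force: [-2.4, -0.0, 5.6]
grip_width: 0.0444
```

Contact. Release, rise and back off towards the robot, then check with the scene and side cameras.

```bash
python3 -m crank '[0,0,0,0,0,0,60, 0,0,0,0,0,0,75, 0,0,0,0,0,0,75, 0,0,0,0,0,0,75, 0,0,0,0,0,0.02,75, 0,0,0,0,0,0.03,75, 0,0,0,0,0,0.03,75, 0,0,0,0,0,0.04,75, 0,0,0,0,0,0.04,100, 0,0,0,-0.03,0,0.0,100, 0,0,0,-0.03,0,0.0,100, 0,0,0,-0.03,0,0.0,100, 0,0,0,-0.03,0,0.0,100, 0,0,0,-0.03,0,0.0,100, 0,0,0,-0.03,0,0.0,100, 0,0,0,-0.03,0,0.0,100, 0,0,0,-0.03,0.0,0.0,100, 0,0,0,0,0,0,100, 0,0,0,0,0,0,100]' 30
python3 - <<'E'
from h import *
S=get_image("scene");D=get_image("side")
M=[(.621,.1575),(.632,.0335),(.619,-.083),(.613,-.2)];H=[.066,.084,.103,.124];r=[23,26.5,30,33];f=[29,34,40,46]
out=[]
for d in(S,D):
    a=cv2.resize(d["frame"],None,fx=3,fy=3,interpolation=cv2.INTER_CUBIC); pts=[]
    for m,h,rr,ff in zip(M,H,r,f):
        for z,R in((.02+h,rr),(.02,ff)):
            P=np.array([proj(d,[m[0]+R/1000*np.cos(t),m[1]+R/1000*np.sin(t),z]) for t in np.linspace(0,6.28,40)]); pts.append(P)
            cv2.polylines(a,[(P*3).astype(np.int32)],True,(255,0,0) if z>.03 else (0,255,0),1)
    P=np.vstack(pts); x0,y0=(P.min(0)-20).astype(int)*3; x1,y1=(P.max(0)+20).astype(int)*3
    out.append(cv2.resize(a[max(y0,0):y1,max(x0,0):x1],(400,600) if 0 else None,fx=min(400/(x1-x0),600/(y1-y0)),fy=min(400/(x1-x0),600/(y1-y0))))
h=max(o.shape[0] for o in out)
cv2.imwrite("pics/f1.png",np.hstack([cv2.copyMakeBorder(o,0,h-o.shape[0],0,0,0) for o in out])[:,:,::-1])
E
```

```text
time_s: 40.0
position: [0.3817, 0.1576, 0.2105]
tool_rot: [[-0.478, -0.878, 0.001], [-0.878, 0.478, 0.0], [-0.001, -0.001, -1.0]]
ft_force: [0.2, 0.6, 0.2]
grip_width: 0.0859
```

View pics/f1.png

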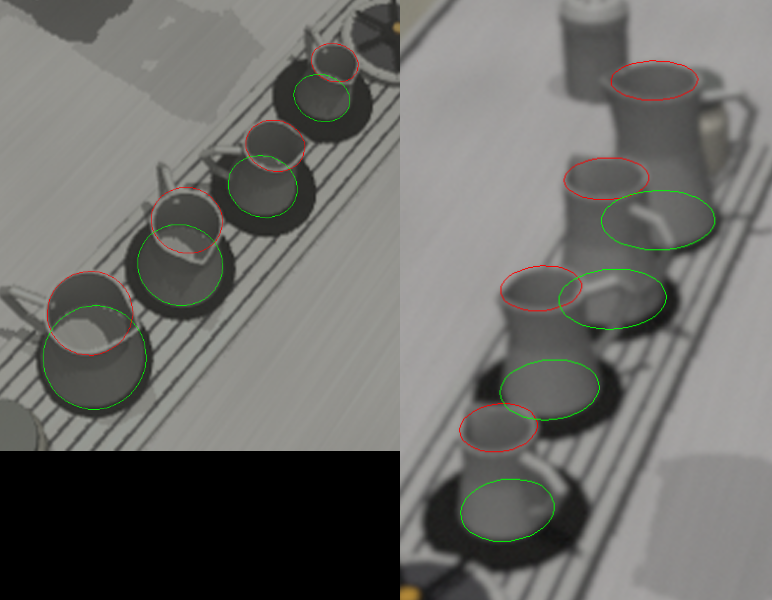

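The check picture shows all four jugs upright. Their rims and feet fit the predicted outlines to about 3 mm, with a black mat ring around each foot. The tub and rinser are undisturbed and the arm is clear.

```bash
python3 -c "
from rig import *
print(close_job())"
```

```text
the job is handed in; nothing more can be done
None
```

The four jugs are standing in size order on the mats, and the job was handed in after about 40 s of robot time. No verdict was reported. The smallest, a, is on mat 1 next to the rinser, then b on mat 2, c on mat 3 and d, the largest, on mat 4 at the tub end.

**What went wrong:** The first grasp of jug d failed. The fingertips turned out to sit about 20 mm higher than the stated tool point, so one finger went inside the mouth and the jug was lifted about 4 cm by its wall. I lowered it back to the table and released it. A second try at the same depth caught nothing, so I went about 30 mm deeper. All later grips were on the neck, with widths 1–2 mm under the nominal neck sizes, and each jug was lowered until the wrist force showed contact before I opened the fingers.

**Last checks:** Pictures from the scene and side cameras, with the expected outlines drawn on, showed all four jugs upright and within about 3 mm of where they should be. The tub looked unmoved, though I did not measure it separately. The gripper was clear of everything.

**What disagreed:** The two fixed cameras differed by about 6 mm in y on the mat positions when each was used alone. I used positions combined from both views; a wrist-camera reading of mat 4 agreed with these to 1 mm.

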